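# Tilt a sensor module out of its foam cutout and lay it contacts-up

### The arm

A 6-joint arm with a two-finger parallel gripper is mounted at the origin on the work surface. World frame = base frame: x ahead of the robot, y to its left, z up, the work surface at z = 0. Lengths are in m, angles in rad, forces in N, time in s.
With the tool pointing down it reaches from about 0.325 to 1 m from the base axis. Payload 5.1 kg.
Tool frame: the origin (TCP) lies at the very end of the fingers, on their centre line; the grasp point (between the pads) lies ctrl.hold_point_z behind it (ctrl.hold_point_z is the distance from the TCP to the grasp point, in m); z points along the fingers, y is the line along which they close (so a half turn about z gives the same grasp; the last joint's range is limited). The gripper opens to 85 mm and grips with 20 to 120 N. Pads are 22 mm wide; open, the fingers measure 114 mm over their backs; the gripper's body (76 mm by 85 mm) begins 54 mm behind the grasp point. The pads swing forward as they close: fully open they stand 13 mm farther back than shut.
Start: joints at [1.025, 0.124, 1.65, -0, 1.367, -0.083], TCP at [0.29, 0.582, 0.231] pointing down, gripper open.
Joint ranges: [-2.61, 2.61], [-1.02, 2.33], [0.03, 2.71], [-1.35, 4.49], [0.32, 2.68], [-2.91, 2.91]. Speed limits (rad/s): [2.57, 2.57, 3.14, 3.14, 3.14, 3.14].

### API

Orientations are given as a 3x3 rotation matrix whose columns are the frame's x, y, z axes.
In Python, from station import ctrl, imaging gives the robot as it stands. The module is installed in compiled form; this text tells all that it offers.
- The arm moves only by the shell command python3 -m inch 'ROWS' [OPENING] [FORCE]. ROWS is a JSON object of lists of equal length, an entry for each row: "slide": the shift along the tool's x, y, z in units of 0.04 m (1.0 is 0.04 m), a list of three; "turn": the turn about the tool's z in units of 6 degrees (1.0 is 6 degrees). In form: {"slide": [[x, y, z], ...], "turn": [turn, ...]}. A call has 1 to 5 rows; each row shifts and turns the commanded pose from where the row before left it, along the tool's axes as they then stand; what a row does not reach is not made up. A row lasts 1/12 s, in which the tool goes at most 41.7 mm and 7.16 degrees, less where a joint would pass 70% of its speed; a pose out of reach is approached as far as the arm can. A call with a number of a shift or a turn outside -1 to 1 is refused whole. A call with a gripper value outside its range is refused whole. OPENING is the finger opening in mm, from 0 to 85.4, set as the call begins (- or left out, the last holds). The fingers move at their own pace and stop on an object; FORCE is the grip in N (left out, the last holds). Time passes only in rows, so rows that do not move let the fingers close. It gives the time, the measured TCP pose, the force, the opening and the grip force at its end, in the units of the state.
- ctrl.get_state(): the state, without advancing time (a new reading comes with each control period).
- imaging.grab_frame(name): name is "scene" or "top" or "wrist"; returns the picture (400x640x3 uint8, red, green, blue); there is no depth.
- imaging.camera_info(name): a dict with "K" (3x3 intrinsics, pixels), "rvec" (rotation vector, rad) and "tvec" (3), from world to camera coordinates, as OpenCV has them. Camera axes: x right, y down, z forward; pixel columns grow to the right and rows downward; lengths in m; the calibration is good to about 2 mm. A picture is of the moment at which its call begins: read the wrist's pose just before it. camera_info takes no time and is no camera call; for the wrist camera it gives the pose at the moment of the call.
- ctrl.sign_off(): hands the job in; it is judged then, once.
The state is a dict: "time_s": time; "qpos": joint angles; "qd": joint speeds; "effort": joint torques, N m; "position": TCP position; "tcp_rot": TCP orientation; "force": force on the tool from outside, world axes, zero at the start; "ft_torque": the same for the moment, N m; "grip_width": finger opening in m; "gripper_force": force on a finger pad.
Only numpy, scipy, OpenCV 4.12 (cv2) and the standard library are available. Lean on these libraries where they do the work, as an engineer would, in place of code of your own. Each camera call takes 0.05 s, during which the arm holds its last target. There are 200 camera calls.

### The job

Take the orange sensor module out of the foam tray by its handle, raising the handle end first while its other end is still down in the cutout, and turn it over onto the middle of the grey pad so that it lies flat with the brass contacts of its underside up. Lower it over gently by the handle rather than letting it topple, and leave the blue module where it is.

Things in the scene. Friction and masses are not known exactly. Their poses are not given: they have to be found in the camera images.
- orange_module: Orange-banded metal module 80 x 60 x 32 mm (x,y,z), 0.45-0.7 kg. Origin: centre of housing underside (green board, brass contacts); z out of its orange lens face, up at start; x away from the handle. Rigid steel U handle at the -x end: round cross bar 8 mm thick along y at x -76, z 16 mm; 32 mm clear to the housing, 44 mm between legs. It starts in either cutout, its x along the tray's x.
- blue_module: Bystander in the other cutout: same make, size, axes and origin as the orange module, but with blue band and lens face. Also near, all 40 mm or more from tray and pad: two loose metal cans 72 mm tall, beyond the middle of the bench, and a screwdriver lying near the robot.
- tray: Fixed dark foam tray 170 x 190 mm (x,y); origin: underside centre, on the bench. Two red-floored cutouts 83 x 63 mm at x 28.5, y +-45 mm; floor 10 mm, walls 26 mm above the bench; module play 1.5 mm a side. +x end wall 15 mm thick. At the -x end only a ridge 6 mm thick, 8 mm above the floor, then an open scoop at floor level, where the handle bar lies, 26 mm above the bench.
- pad: Fixed flat light grey rest pad with yellow corner marks, 130 x 130 x 4 mm. Origin: underside centre, on the bench; top 4 mm above the bench. A module pinched lightly (20-30 N) by its round bar, fingers closing along its x, pivots on the bar in the grip: lifted, its other end stays low; stood on its end face on the pad, leading the bar over in an arc and down lays it on its lens face.
There are look-alikes about, which are no part of the job. There is more than one size of the orange_module; the job needs the smallest.

How it is judged:
On the way:
1. the orange module's handle end is raised (tilt over 29 degrees) while its other end is still down in the cutout (angle between orange_module's own z axis and vertical above 0.5 rad and height (world z) of orange_module below 0.045 m and distance of orange_module from where it was at the start of the episode below 0.04 m), for 0.1 s.
At the end, for the whole second after the job is handed in: The orange module lies at rest upside down (contacts up, flat within 10 degrees) on the pad, its centre within 25 mm of the pad's centre, handle pointing any way; the blue module is within 15 mm of where it started (angle between orange_module's own z axis and vertical above 2.96 rad and horizontal distance between orange_module and pad below 0.025 m and height (world z) of orange_module below 0.042 m and linear speed of orange_module below 0.02 m/s and angular speed of orange_module below 0.2 rad/s and distance of blue_module from where it was at the start of the episode below 0.015 m); the robot touches nothing.
It fails at once if the blue module is pulled about (moved over 25 mm) (distance of blue_module from where it was at the start of the episode above 0.025 m).
It fails at once if the orange module topples freely (turning faster than 8 rad/s while moving over 0.3 m/s) (angular speed of orange_module above 8 rad/s and linear speed of orange_module above 0.3 m/s).
It also fails if it takes over 51 s, if anything falls off the work surface, if the arm or the gripper's body presses on something with over 40 N, if the wrist force passes 120 N, or if a joint passes its speed limit or range.

## Working session

There is one attempt and no reset: what is moved stays moved. The work goes in short steps, Python scripts to look and compute and a shell command to move; the robot and the scene stay as the last step left them, time stands still between calls to the robot, and variables do not carry over. Pictures are saved under pics/ and viewed, at most 10 in all, crops included, and the job is handed in when it is done.

```bash
mkdir -p pics; cat > h.py <<'E'
import numpy as np,cv2
from station import ctrl,imaging
def cam(n):
    c=imaging.camera_info(n);K=np.array(c['K'],float);R=cv2.Rodrigues(np.array(c['rvec'],float))[0];t=np.array(c['tvec'],float).ravel();return K,R,t
def ray(n,uv,z,c=None):
    K,R,t=c or cam(n);uv=np.atleast_2d(uv).astype(float)
    d=(np.linalg.inv(K)@np.c_[uv,np.ones(len(uv))].T).T@R
    o=-R.T@t
    return o+d*((z-o[2])/d[:,2])[:,None]
def save(n,f):
    im=imaging.grab_frame(n);cv2.imwrite('pics/'+f,im[:,:,::-1]);return im
E
python3 - <<'E'
from h import *
s=ctrl.get_state();print(s['time_s'],s['position'],np.round(s['tcp_rot'],3),ctrl.hold_point_z,s['force'])
a=save('scene','a.png');b=save('top','b.png')
for n in('scene','top'):
    K,R,t=cam(n);print(n,-R.T@t,R[2])
E
```

```text
0.0 [0.28990806 0.58108931 0.23001347] [[-0.895  0.446 -0.001]
 [ 0.446  0.895 -0.002]
 [ 0.    -0.002 -1.   ]] 0.0187 [-0.85768488 -0.25363425  0.05940373]
scene [1.18777431 0.37911499 0.69093407] [-0.61545046 -0.38388355 -0.68837065]
top [ 0.46144209 -0.00772455  0.80634612] [ 0.15410696 -0.0084766  -0.98801781]
```

View pics/b.png

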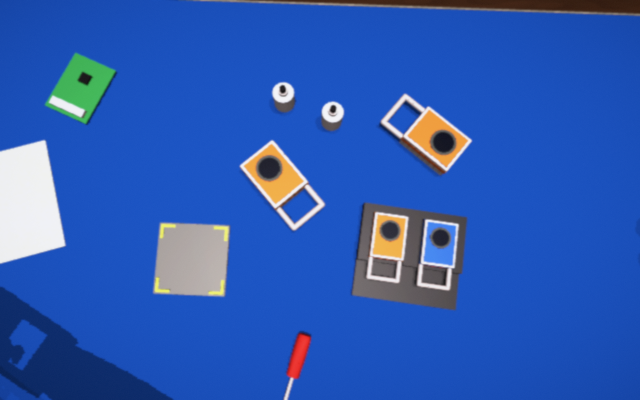

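View pics/a.png

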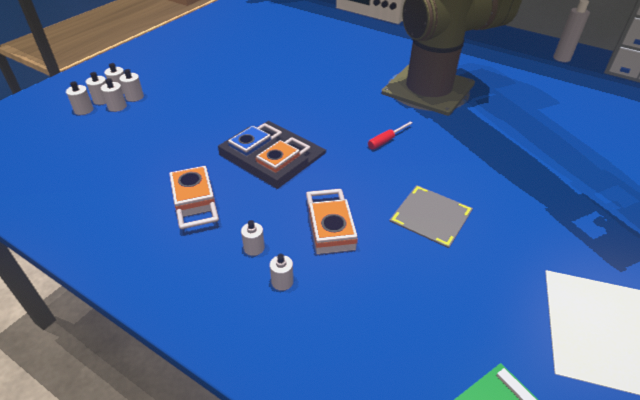

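The top view shows a tray at (411,256). It holds an orange module at (388,236) and a blue one at (440,240), with handles towards the robot. The pad is at (192,260), the cans at (283,97) and (332,115), and the screwdriver at (297,360). There are three orange candidates: (388,236) in the tray, (273,175) and (426,138) loose on the bench. The one in the tray cutout fits the description and looks smallest. I'll measure it and check it in a crop.

```bash
python3 - <<'E'
from h import *
b=cv2.imread('pics/b.png');hsv=cv2.cvtColor(b,cv2.COLOR_BGR2HSV);c=cam('top')
def blobs(m,z,nm,amin=150):
    for k in cv2.findContours(m,cv2.RETR_EXTERNAL,cv2.CHAIN_APPROX_NONE)[0]:
        if cv2.contourArea(k)<amin: continue
        p=ray('top',k[:,0,:],z,c)[:,:2].astype(np.float32)
        (cx,cy),wh,a=cv2.minAreaRect(p);bx=cv2.boxPoints(((cx,cy),wh,a))
        print(nm,k[:,0].mean(0).round(),'c',round(cx,4),round(cy,4),'size',np.round(wh,4),'ang',round(a,1))
blobs(cv2.inRange(hsv,(8,120,120),(22,255,255)),.042,'orange')
m=cv2.inRange(hsv,(100,80,120),(120,255,255));mm=np.zeros_like(m);mm[220:268,420:460]=m[220:268,420:460]
blobs(mm,.042,'blue')
g=cv2.inRange(hsv,(0,0,100),(179,70,200));y=cv2.inRange(hsv,(22,90,120),(38,255,255))
m=np.zeros_like(g);m[215:305,145:240]=(g|y)[215:305,145:240];m=cv2.morphologyEx(m,cv2.MORPH_CLOSE,np.ones((5,5)))
blobs(m,.004,'pad')
w=cv2.inRange(hsv,(0,0,165),(179,60,255));m=np.zeros_like(w);m[258:290,362:406]=w[258:290,362:406];blobs(m,.026,'handle',20)
m=np.zeros_like(w);m[205:290,362:412]=w[205:290,362:412];blobs(m,.042,'white all',20)
d=cv2.inRange(hsv,(0,0,0),(179,110,110));m=np.zeros_like(d);m[195:315,345:475]=d[195:315,345:475];m=cv2.morphologyEx(m,cv2.MORPH_OPEN,np.ones((3,3)));blobs(m,.026,'tray')
a=cv2.imread('pics/a.png');top=cv2.resize(b[85:315,230:480],None,fx=2.4,fy=2.4,interpolation=cv2.INTER_CUBIC);cv2.imwrite('pics/c.png',top)
E
```

```text
orange [389. 236.] c 0.5263 -0.1478 size [0.0492 0.0691] ang 83.0
orange [273. 173.] c 0.6341 0.0626 size [0.0902 0.0645] ang 41.7
orange [437. 138.] c 0.7102 -0.2375 size [0.0904 0.0649] ang 51.2
blue [440. 243.] c 0.5157 -0.2383 size [0.0514 0.0716] ang 83.0
pad [192. 259.] c 0.4771 0.2097 size [0.1307 0.1296] ang 89.2
handle [385. 270.] c 0.4692 -0.143 size [0.0623 0.0449] ang 83.5
white all [387. 247.] c 0.5067 -0.1453 size [0.0614 0.1202] ang 82.5
tray [384. 268.] c 0.4704 -0.1427 size [0.0408 0.0296] ang 83.5
tray [390. 230.] c 0.5381 -0.1518 size [0.0292 0.0313] ang 1.6
tray [405. 250.] c 0.4936 -0.1884 size [0.1907 0.1671] ang 83.4
```

View pics/c.png

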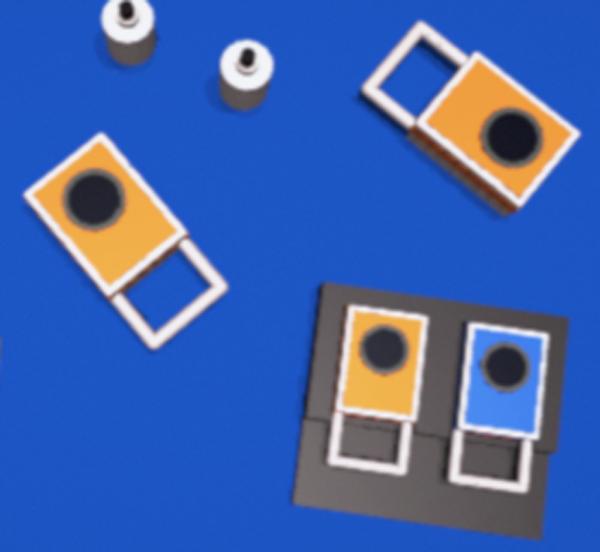

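The crop confirms it. The module in the tray is the 60 mm-wide one, and the two loose ones measure about 30% larger. Module yaw is about -6.7° and the bar is near (0.451,-0.139). Next I turn the tool and move over.

```bash

python3 -m inch '{"slide":[[0,0,0],[0,0,0],[0,0,0],[0,0,0],[0,0,0]],"turn":[0.975,0.975,0.975,0.975,0.975]}' 85 25 >/dev/null
python3 -m inch '{"slide":[[0,0,0],[0,0,0],[0,0,0],[0,0,0],[0,0,0]],"turn":[0.975,0.975,0.975,0.975,0.975]}' >/dev/null
python3 -m inch '{"slide":[[0,0,0],[0,0,0],[-0.87,0.3,0],[-0.87,0.3,0],[-0.87,0.3,0]],"turn":[0.975,0.975,0,0,0]}' 24
python3 -m inch '{"slide":[[-0.87,0.3,0],[-0.87,0.3,0],[-0.87,0.3,0],[-0.87,0.3,0],[-0.87,0.3,0]],"turn":[0,0,0,0,0]}' >/dev/null
python3 -m inch '{"slide":[[-0.87,0.3,0],[-0.87,0.3,0],[-0.87,0.3,0],[-0.87,0.3,0],[-0.87,0.3,0]],"turn":[0,0,0,0,0]}' >/dev/null
python3 -m inch '{"slide":[[-0.87,0.3,0],[-0.87,0.3,0],[-0.87,0.3,0],[-0.8,0.3,0],[-0.6,0.3,0]],"turn":[0,0,0,0,0]}' >/dev/null
python3 -m inch '{"slide":[[0,0,0],[0,0,0],[0,0,0]],"turn":[0,0,0]}'
python3 - <<'E'
from h import *
s=ctrl.get_state();c=cam('wrist');im=save('wrist','w1.png');print(s['time_s'],s['position'],np.round(s['tcp_rot'],4))
K,R,t=c;print('cam',-R.T@t,R[2])
E
```

```text
time_s: 1.35
position: [0.3134, 0.4724, 0.2302]
tcp_rot: [[0.116, 0.993, -0.001], [0.993, -0.116, -0.002], [-0.002, -0.001, -1.0]]
force: [0.7, -0.9, 1.0]
grip_width: 0.0252
gripper_force: 0.0
time_s: 2.85
position: [0.4327, -0.052, 0.2308]
tcp_rot: [[0.117, 0.993, -0.001], [0.993, -0.117, 0.001], [0.001, -0.001, -1.0]]
force: [-0.3, 0.2, 0.1]
grip_width: 0.0236
gripper_force: 0.0
2.85 [ 0.432676   -0.05197454  0.23082189] [[ 1.173e-01  9.931e-01 -1.000e-03]
 [ 9.931e-01 -1.173e-01  6.000e-04]
 [ 5.000e-04 -1.100e-03 -1.000e+00]]
cam [0.44249221 0.02742203 0.37371815] [-0.03729639 -0.3103471  -0.94989139]
```

View pics/w1.png

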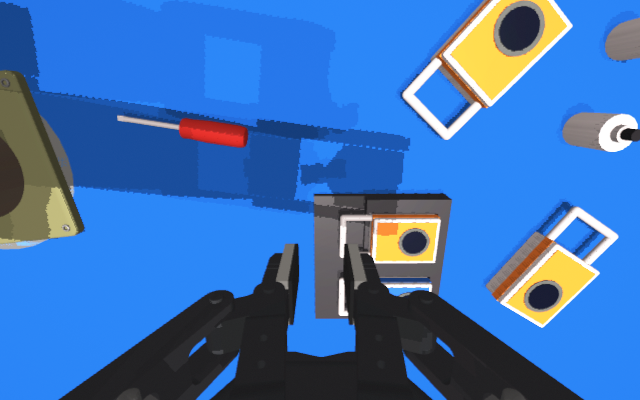

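The wrist view shows the in-tray orange module's face at about (405,240), with its handle at about (355,235), partly behind a finger. I'll cross-check its position from this view.

```bash

python3 - <<'E'
from h import *
c=cam('wrist');b=cv2.imread('pics/w1.png');hsv=cv2.cvtColor(b,cv2.COLOR_BGR2HSV)
w=cv2.inRange(hsv,(0,0,225),(179,40,255));y=cv2.inRange(hsv,(10,100,120),(35,255,255))
m=np.zeros_like(w);m[208:268,370:445]=(w|y)[208:268,370:445];m=cv2.morphologyEx(m,cv2.MORPH_CLOSE,np.ones((9,9)))
k=max(cv2.findContours(m,0,1)[0],key=cv2.contourArea);r=cv2.minAreaRect(ray('wrist',k[:,0],.042,c)[:,:2].astype(np.float32));print(r)
row=[(u,v) for v in range(220,242) for u in range(335,352) if w[v,u]]
p=ray('wrist',row,.026,c);print(len(row),p[:,:2].min(0),p[:,:2].max(0),np.median(p[:,:2],0))
E
python3 -m inch '{"slide":[[-0.7,0.2,0],[-0.7,0.2,0],[-0.7,0.3,0],[0,0,0],[0,0,0]],"turn":[0,0,0,0,0]}'
python3 - <<'E'
from h import *
s=ctrl.get_state();c=cam('wrist');im=save('wrist','w2.png')
for x in('w2',):pass
E
```

```text
((0.5239748954772949, -0.14272576570510864), (0.06462404876947403, 0.08438058197498322), 83.33446502685547)
112 [ 0.44695321 -0.14556688] [ 0.45512445 -0.11627345] [ 0.45159258 -0.13274503]
time_s: 3.32
position: [0.4511, -0.1386, 0.2312]
tcp_rot: [[0.117, 0.993, -0.001], [0.993, -0.117, 0.001], [0.001, -0.001, -1.0]]
force: [-0.5, 0.6, 0.6]
grip_width: 0.0241
gripper_force: 0.0
```

View pics/w2.png

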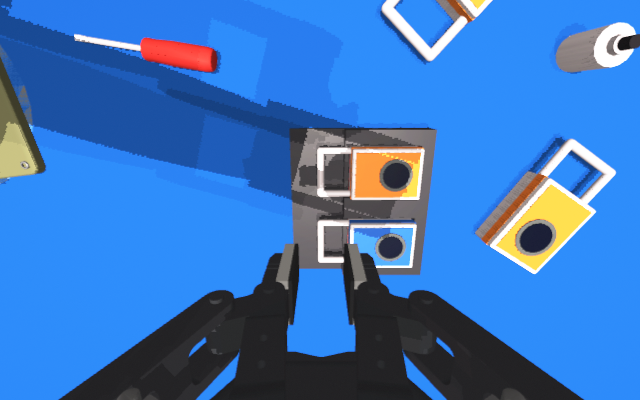

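In w2 the full orange handle is visible at about (334,172), with the housing face at (388,173). I'll take one exact handle fix from it.

```bash

python3 - <<'E'
from h import *
c=cam('wrist');b=cv2.imread('pics/w2.png');hsv=cv2.cvtColor(b,cv2.COLOR_BGR2HSV)
w=cv2.inRange(hsv,(0,0,110),(179,60,255))
S=ctrl.get_state();R=np.array(S['tcp_rot']);
row=[(u,v) for v in range(142,203) for u in range(314,324) if hsv[v,u,2]>215 and hsv[v,u,1]<50]
p=ray('wrist',row,.026,c);q=(p-S['position'])@R;print(len(row),'tool xy',q[:,:2].min(0),q[:,:2].max(0),np.median(q[:,:2],0))
E
```

```text
244 tool xy [-0.03035276 -0.00424332] [0.02816578 0.00308298] [ 0.00812282 -0.0005455 ]
```

```bash

python3 -m inch '{"slide":[[0,0,0.6],[0,0,0.6],[0,0,0.6],[0,0,0.6],[0,0,0.6]],"turn":[0,0,0,0,0]}' >/dev/null
python3 -m inch '{"slide":[[0,0,0.6],[0,0,0.5],[0,0,0.4],[0,0,0.4],[0,0,0.1]],"turn":[0,0,0,0,0]}'
python3 -m inch '{"slide":[[0,0,0.2],[0,0,0.1],[0,0,0.1],[0,0,0],[0,0,0]],"turn":[0,0,0,0,0]}'
```

```text
time_s: 4.2
position: [0.4489, -0.1364, 0.0287]
tcp_rot: [[0.115, 0.993, -0.005], [0.993, -0.115, 0.002], [0.002, -0.005, -1.0]]
force: [-0.3, 0.2, -0.6]
grip_width: 0.0242
gripper_force: 0.0
time_s: 4.62
position: [0.4514, -0.139, 0.0158]
tcp_rot: [[0.117, 0.993, 0.001], [0.993, -0.117, -0.0], [-0.0, 0.001, -1.0]]
force: [0.2, 0.6, 0.5]
grip_width: 0.0238
gripper_force: 0.0
```

```bash

python3 -m inch '{"slide":[[0,0,0.07],[0,0,0],[0,0,0],[0,0,0],[0,0,0]],"turn":[0,0,0,0,0]}' 0 25
python3 -m inch '{"slide":[[0,0,0],[0,0,0],[0,0,0],[0,0,0],[0,0,0]],"turn":[0,0,0,0,0]}'
```

```text
time_s: 5.03
position: [0.4512, -0.1391, 0.0129]
tcp_rot: [[0.117, 0.993, 0.0], [0.993, -0.117, -0.0], [-0.0, 0.0, -1.0]]
force: [-1.5, 0.0, 3.1]
grip_width: 0.0071
gripper_force: 24.5
time_s: 5.45
position: [0.4512, -0.1391, 0.0128]
tcp_rot: [[0.117, 0.993, 0.0], [0.993, -0.117, -0.0], [-0.0, 0.0, -1.0]]
force: [-2.0, -0.5, 6.3]
grip_width: 0.0065
gripper_force: 24.7
```

```bash

python3 -m inch '{"slide":[[0,0.01,-0.25],[0,0.02,-0.25],[0,0.06,-0.24],[0,0.06,-0.24],[0,0,0]],"turn":[0,0,0,0,0]}'
python3 -m inch '{"slide":[[0,0.1,-0.22],[0,0.1,-0.22],[0,0.14,-0.23],[0,0,0],[0,0,0]],"turn":[0,0,0,0,0]}'
python3 - <<'E'
from h import *
save('scene','s1.png');a=cv2.imread('pics/s1.png')[90:250,190:420];cv2.imwrite('pics/s1c.png',cv2.resize(a,None,fx=3,fy=3))
E
```

```text
time_s: 5.87
position: [0.4587, -0.1402, 0.0544]
tcp_rot: [[0.117, 0.993, 0.003], [0.993, -0.117, -0.001], [-0.001, 0.003, -1.0]]
force: [-0.3, 0.4, -1.5]
grip_width: 0.0069
gripper_force: 24.4
time_s: 6.28
position: [0.4711, -0.1415, 0.0796]
tcp_rot: [[0.117, 0.993, 0.0], [0.993, -0.117, -0.0], [-0.0, 0.001, -1.0]]
force: [-3.3, 1.5, 0.1]
grip_width: 0.0068
gripper_force: 24.6
```

View pics/s1c.png

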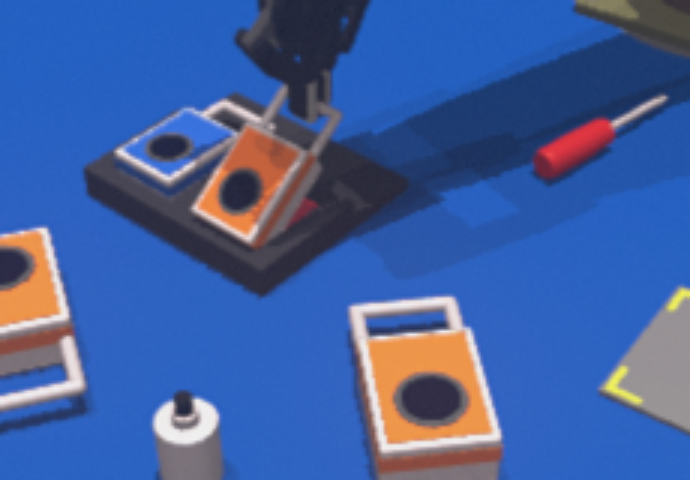

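The crop shows the handle end raised about 35°, with the lens end at (225,230) still down in the cutout. Continuing to hanging.

```bash

python3 -m inch '{"slide":[[0,0.15,-0.17],[0,0.15,-0.17],[0,0.15,-0.17],[0,0.15,-0.17],[0,0.15,-0.08]],"turn":[0,0,0,0,0]}' 
python3 -m inch '{"slide":[[0,0.15,-0.06],[0,0.15,-0.06],[0,0.1,-0.1],[0,0,-0.2],[0,0,-0.2]],"turn":[0,0,0,0,0]}'
python3 -m inch '{"slide":[[0,0,-0.3],[0,0,-0.3],[0,0,-0.4],[0,0,-0.4],[0,0,-0.4]],"turn":[0,0,0,0,0]}'
python3 -m inch '{"slide":[[0,0,-0.3],[0,0,-0.1],[0,0,0],[0,0,0],[0,0,0]],"turn":[0,0,0,0,0]}'
python3 - <<'E'
from h import *
save('scene','s2.png');a=cv2.imread('pics/s2.png')[60:260,170:420];cv2.imwrite('pics/s2c.png',cv2.resize(a,None,fx=2.5,fy=2.5))
E
```

```text
time_s: 6.75
position: [0.5005, -0.1449, 0.1102]
tcp_rot: [[0.117, 0.993, -0.001], [0.993, -0.117, -0.0], [-0.0, -0.001, -1.0]]
force: [-9.4, 1.9, 8.5]
grip_width: 0.0068
gripper_force: 25.5
time_s: 7.17
position: [0.5161, -0.1464, 0.1333]
tcp_rot: [[0.117, 0.993, -0.001], [0.993, -0.117, 0.001], [0.0, -0.001, -1.0]]
force: [0.1, 1.1, -5.9]
grip_width: 0.0067
gripper_force: 24.4
time_s: 7.58
position: [0.5161, -0.1466, 0.207]
tcp_rot: [[0.117, 0.993, 0.0], [0.993, -0.117, -0.0], [-0.0, 0.0, -1.0]]
force: [0.3, -0.6, -4.6]
grip_width: 0.0069
gripper_force: 24.3
time_s: 8.0
position: [0.5155, -0.1464, 0.2203]
tcp_rot: [[0.117, 0.993, -0.002], [0.993, -0.117, 0.001], [0.001, -0.002, -1.0]]
force: [1.0, -0.5, -5.6]
grip_width: 0.0066
gripper_force: 24.3
```

View pics/s2c.png

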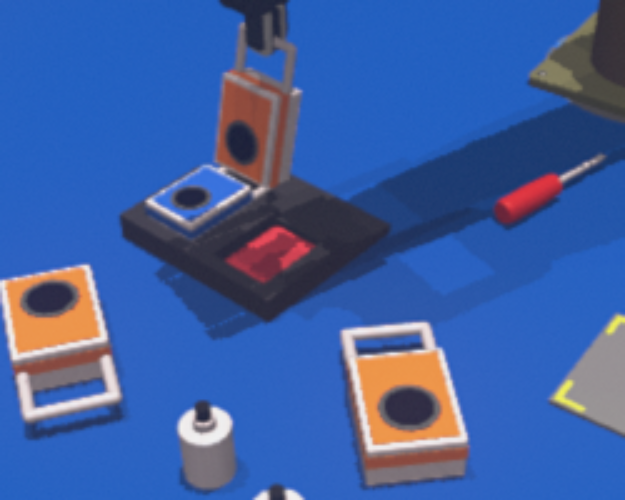

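The module now hangs vertical from the bar with its lens facing away from the robot, and blue is undisturbed. Moving to above the pad.

```bash

python3 -m inch '{"slide":[[0.1,-0.04,0],[0.2,-0.08,0],[0.3,-0.12,0],[0.4,-0.16,0],[0.5,-0.2,0]],"turn":[0,0,0,0,0]}' >/dev/null
python3 -m inch '{"slide":[[0.5,-0.2,0],[0.5,-0.2,0],[0.5,-0.2,0],[0.5,-0.2,0],[0.5,-0.2,0]],"turn":[0,0,0,0,0]}' >/dev/null
python3 -m inch '{"slide":[[0.5,-0.2,0],[0.5,-0.2,0],[0.5,-0.2,0],[0.5,-0.2,0],[0.5,-0.2,0]],"turn":[0,0,0,0,0]}' >/dev/null
python3 -m inch '{"slide":[[0.5,-0.2,0],[0.5,-0.2,0],[0.5,-0.2,0],[0.4,-0.12,0],[0.2,-0.08,0]],"turn":[0,0,0,0,0]}' >/dev/null
python3 -m inch '{"slide":[[0.1,0,0],[0,0,0],[0,0,0],[0,0,0],[0,0,0]],"turn":[0,0,0,0,0]}'
```

```text
time_s: 10.13
position: [0.422, 0.2142, 0.2217]
tcp_rot: [[0.118, 0.993, -0.0], [0.993, -0.118, -0.0], [-0.0, -0.0, -1.0]]
force: [-0.1, 0.4, -5.0]
grip_width: 0.0067
gripper_force: 24.3
```

```bash

python3 -m inch '{"slide":[[0.05,0,0.2],[0,0,0.4],[0,0,0.4],[0,0,0.4],[0,0,0.4]],"turn":[0,0,0,0,0]}' >/dev/null
python3 -m inch '{"slide":[[0,0,0.4],[0,0,0.3],[0,0,0.1],[0,0,0],[0,0,0]],"turn":[0,0,0,0,0]}'
python3 - <<'E'
from h import *
save('scene','s3.png');a=cv2.imread('pics/s3.png')[80:280,330:530];cv2.imwrite('pics/s3c.png',cv2.resize(a,None,fx=3,fy=3,interpolation=cv2.INTER_CUBIC))
E
```

```text
time_s: 10.97
position: [0.4224, 0.2169, 0.118]
tcp_rot: [[0.117, 0.993, 0.0], [0.993, -0.117, 0.0], [0.0, 0.0, -1.0]]
force: [0.6, -0.5, -4.0]
grip_width: 0.0067
gripper_force: 24.4
```

View pics/s3c.png

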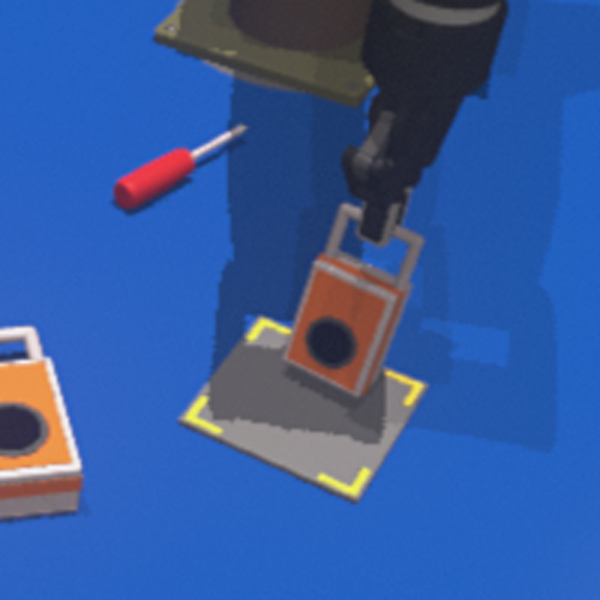

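The module hangs over the far-left half of the pad, lens face away from the robot. Its bottom lens-edge corners are at about (425.7,200) and (450,211.7) in full-image pixels. I'll compute the tilt from these.

```bash

python3 - <<'E'
from h import *
S=ctrl.get_state();R=np.array(S['tcp_rot']);p=np.array(S['position']);K,Rc,t=cam('scene')
for a in range(-25,30,5):
    # a>0: lower end forward (+tool y)
    r=np.radians(a);o=[]
    for x in(-30,30):
        y=16*np.cos(r)+116*np.sin(r);z=116*np.cos(r)-16*np.sin(r)
        w=p+R@np.array([x,y,z-13.2])/1000
        q=K@(Rc@w+t);o.append(q[:2]/q[2])
    print(a,np.round(o,1).tolist(),round(w[2],4))
E
```

```text
-25 [[440.7, 180.0], [465.7, 191.9]] 0.02
-20 [[438.2, 183.1], [463.3, 195.2]] 0.0174
-15 [[435.8, 186.0], [460.9, 198.2]] 0.0157
-10 [[433.4, 188.7], [458.6, 201.0]] 0.0149
-5 [[431.1, 191.1], [456.3, 203.6]] 0.015
0 [[428.8, 193.2], [454.1, 205.8]] 0.0159
5 [[426.5, 195.0], [452.0, 207.8]] 0.0178
10 [[424.4, 196.5], [450.0, 209.4]] 0.0205
15 [[422.4, 197.6], [448.1, 210.7]] 0.0241
20 [[420.4, 198.4], [446.4, 211.6]] 0.0285
25 [[418.6, 198.8], [444.8, 212.1]] 0.0337
```

It hangs about 10° with the lower end forward, so I'll back up 20 mm and set it down with a force watch.

```bash

python3 -m inch '{"slide":[[0,-0.2,0],[0,-0.3,0],[0,0,0.05],[0,0,0.05],[0,0,0]],"turn":[0,0,0,0,0]}' 
python3 -m inch '{"slide":[[0,0,0.05],[0,0,0],[0,0,0]],"turn":[0,0,0]}' 
python3 -m inch '{"slide":[[0,0,0.05],[0,0,0],[0,0,0]],"turn":[0,0,0]}' 
python3 -m inch '{"slide":[[0,0,0.03],[0,0,0],[0,0,0]],"turn":[0,0,0]}'
```

```text
time_s: 11.43
position: [0.4017, 0.2192, 0.1134]
tcp_rot: [[0.116, 0.993, 0.0], [0.993, -0.116, -0.0], [-0.0, 0.0, -1.0]]
force: [-0.0, 0.2, -5.2]
grip_width: 0.0066
gripper_force: 24.3
time_s: 11.68
position: [0.4023, 0.2191, 0.1116]
tcp_rot: [[0.117, 0.993, -0.0], [0.993, -0.117, -0.0], [-0.0, -0.0, -1.0]]
force: [0.4, 0.6, -5.8]
grip_width: 0.0065
gripper_force: 24.3
time_s: 11.93
position: [0.4033, 0.2194, 0.1111]
tcp_rot: [[0.117, 0.993, 0.002], [0.993, -0.117, 0.0], [0.001, 0.002, -1.0]]
force: [-0.4, -2.9, 3.2]
grip_width: 0.0063
gripper_force: 25.0
time_s: 12.18
position: [0.404, 0.2196, 0.111]
tcp_rot: [[0.117, 0.993, 0.004], [0.993, -0.117, 0.001], [0.001, 0.004, -1.0]]
force: [-0.4, -1.9, 7.6]
grip_width: 0.0068
gripper_force: 25.4
```

```bash

python3 -m inch '{"slide":[[0,0.125,-0.01],[0,0.125,-0.01],[0,0.125,0],[0,0.125,0],[0,0,0]],"turn":[0,0,0,0,0]}' 
python3 -m inch '{"slide":[[0,0.13,-0.01],[0,0.13,-0.01],[0,0.13,0],[0,0.13,0],[0,0,0]],"turn":[0,0,0,0,0]}' 
python3 -m inch '{"slide":[[0,0.13,0.01],[0,0.13,0.01],[0,0.13,0.02],[0,0.13,0.02],[0,0,0]],"turn":[0,0,0,0,0]}' 
python3 - <<'E'
from h import *
save('scene','s4.png');a=cv2.imread('pics/s4.png')[80:280,330:530];cv2.imwrite('pics/s4c.png',cv2.resize(a,None,fx=3,fy=3,interpolation=cv2.INTER_CUBIC))
E
```

```text
time_s: 12.6
position: [0.4237, 0.2172, 0.1109]
tcp_rot: [[0.117, 0.993, 0.002], [0.993, -0.117, 0.001], [0.001, 0.002, -1.0]]
force: [-1.9, -1.7, 8.9]
grip_width: 0.0067
gripper_force: 25.9
time_s: 13.02
position: [0.4437, 0.2145, 0.1102]
tcp_rot: [[0.117, 0.993, 0.001], [0.993, -0.117, 0.0], [0.001, 0.001, -1.0]]
force: [-1.1, -0.1, 4.8]
grip_width: 0.0071
gripper_force: 25.9
time_s: 13.43
position: [0.4637, 0.2118, 0.1069]
tcp_rot: [[0.117, 0.993, -0.001], [0.993, -0.117, -0.0], [-0.0, -0.001, -1.0]]
force: [-1.7, 1.1, 2.1]
grip_width: 0.0065
gripper_force: 25.5
```

View pics/s4c.png

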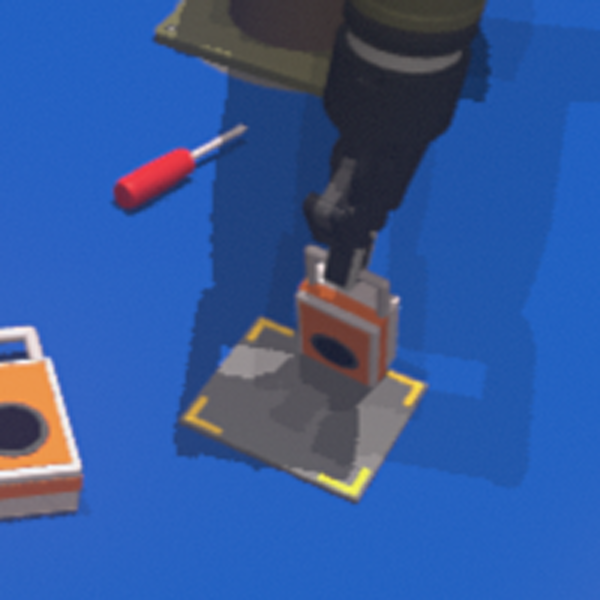

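The module leans forward past upright on its lens edge, bottom corner at about (375,385) in the crop. Continuing the arc.

```bash

python3 -m inch '{"slide":[[0,0.12,0.03],[0,0.12,0.03],[0,0.12,0.04],[0,0.12,0.04],[0,0,0]],"turn":[0,0,0,0,0]}' 
python3 -m inch '{"slide":[[0,0.113,0.055],[0,0.113,0.055],[0,0.113,0.06],[0,0.113,0.06],[0,0,0]],"turn":[0,0,0,0,0]}' 
python3 -m inch '{"slide":[[0,0.103,0.075],[0,0.103,0.075],[0,0.103,0.08],[0,0.103,0.08],[0,0,0]],"turn":[0,0,0,0,0]}' 
python3 -m inch '{"slide":[[0,0.086,0.09],[0,0.086,0.09],[0,0.086,0.095],[0,0.086,0.1],[0,0,0]],"turn":[0,0,0,0,0]}' 
```

```text
time_s: 13.9
position: [0.4829, 0.2095, 0.1014]
tcp_rot: [[0.117, 0.993, -0.001], [0.993, -0.117, -0.0], [-0.001, -0.001, -1.0]]
force: [-0.9, 0.6, -1.2]
grip_width: 0.0068
gripper_force: 25.0
time_s: 14.32
position: [0.5011, 0.2074, 0.0924]
tcp_rot: [[0.117, 0.993, -0.0], [0.993, -0.117, -0.0], [-0.0, -0.0, -1.0]]
force: [-0.2, 0.6, -1.5]
grip_width: 0.007
gripper_force: 24.7
time_s: 14.73
position: [0.5176, 0.2055, 0.08]
tcp_rot: [[0.117, 0.993, 0.0], [0.993, -0.117, -0.0], [-0.0, 0.0, -1.0]]
force: [0.4, 0.7, -0.3]
grip_width: 0.0067
gripper_force: 24.4
time_s: 15.15
position: [0.5311, 0.2039, 0.0648]
tcp_rot: [[0.117, 0.993, 0.0], [0.993, -0.117, -0.0], [-0.0, 0.0, -1.0]]
force: [0.8, -0.1, 0.6]
grip_width: 0.0067
gripper_force: 24.5
```

```bash

python3 -m inch '{"slide":[[0,0.07,0.105],[0,0.07,0.105],[0,0.07,0.11],[0,0.07,0.11],[0,0,0]],"turn":[0,0,0,0,0]}' 
python3 -m inch '{"slide":[[0,0.05,0.115],[0,0.05,0.115],[0,0.05,0.12],[0,0.05,0.12],[0,0,0]],"turn":[0,0,0,0,0]}' 
python3 -m inch '{"slide":[[0,0.03,0.1],[0,0.03,0.1],[0,0.02,0.08],[0,0.02,0.05],[0,0,0]],"turn":[0,0,0,0,0]}' 
python3 - <<'E'
from h import *
save('scene','s5.png');a=cv2.imread('pics/s5.png')[80:280,330:530];b=save('top','t5.png')[180:330,120:270,::-1]
cv2.imwrite('pics/s5c.png',np.hstack([cv2.resize(a,(400,400)),cv2.resize(b,(400,400))]))
E
```

```text
time_s: 15.57
position: [0.5417, 0.2026, 0.0473]
tcp_rot: [[0.117, 0.993, -0.001], [0.993, -0.117, -0.0], [-0.0, -0.001, -1.0]]
force: [0.3, -0.5, -0.5]
grip_width: 0.0065
gripper_force: 24.4
time_s: 15.98
position: [0.5491, 0.2016, 0.0281]
tcp_rot: [[0.117, 0.993, -0.002], [0.993, -0.117, -0.0], [-0.001, -0.002, -1.0]]
force: [-0.4, 1.6, -0.4]
grip_width: 0.0067
gripper_force: 24.4
time_s: 16.4
position: [0.553, 0.2013, 0.0155]
tcp_rot: [[0.117, 0.993, -0.001], [0.993, -0.117, -0.0], [-0.0, -0.001, -1.0]]
force: [-1.6, 0.9, -1.4]
grip_width: 0.0067
gripper_force: 24.3
```

View pics/s5c.png

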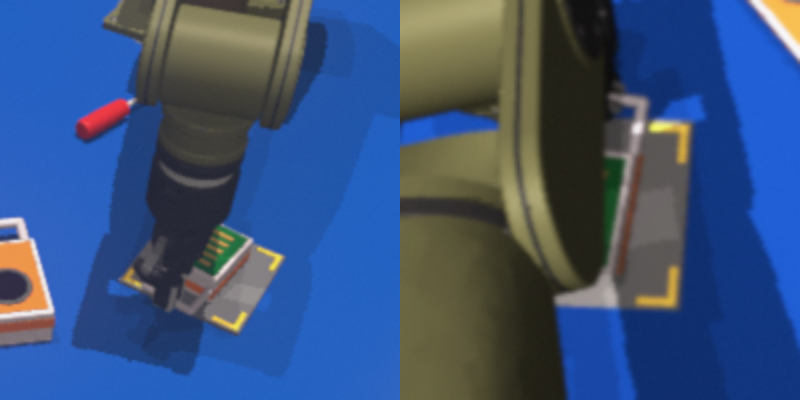

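The green board and contacts face up, centred on the pad, with about 5 mm left to lower.

```bash

python3 -m inch '{"slide":[[0,0,0.04],[0,0,0.04],[0,0,0],[0,0,0]],"turn":[0,0,0,0]}' 
python3 -m inch '{"slide":[[0,0,0.03],[0,0,0],[0,0,0]],"turn":[0,0,0]}'
python3 -m inch '{"slide":[[0,0,0.025],[0,0,0],[0,0,0]],"turn":[0,0,0]}'
```

```text
time_s: 16.83
position: [0.5539, 0.2015, 0.014]
tcp_rot: [[0.117, 0.993, 0.001], [0.993, -0.117, 0.0], [0.0, 0.001, -1.0]]
force: [-3.7, -1.3, 4.4]
grip_width: 0.0063
gripper_force: 24.9
time_s: 17.08
position: [0.5543, 0.2015, 0.0129]
tcp_rot: [[0.117, 0.993, 0.002], [0.993, -0.117, 0.0], [0.0, 0.002, -1.0]]
force: [-3.3, -0.9, 4.6]
grip_width: 0.0068
gripper_force: 25.0
time_s: 17.33
position: [0.5546, 0.2015, 0.0122]
tcp_rot: [[0.117, 0.993, 0.002], [0.993, -0.117, 0.0], [0.0, 0.002, -1.0]]
force: [-2.5, -0.4, 5.8]
grip_width: 0.0067
gripper_force: 25.1
```

Contact is firm, so I release and retreat upward, then verify numerically.

```bash

python3 -m inch '{"slide":[[0,0,0],[0,0,0],[0,0,0],[0,0,0],[0,0,0]],"turn":[0,0,0,0,0]}' 24 >/dev/null
python3 -m inch '{"slide":[[0,0,-0.1],[0,0,-0.2],[0,0,-0.3],[0,0,-0.5],[0,0,-0.6]],"turn":[0,0,0,0,0]}' 
python3 -m inch '{"slide":[[0,0,-0.7],[0,0,-0.7],[0,0,-0.7],[0,0,-0.5],[0,0,0]],"turn":[0,0,0,0,0]}' >/dev/null
python3 -m inch '{"slide":[[-0.8,0,0],[-0.8,0,0],[-0.8,0,0],[-0.8,0,0],[-0.8,0,0]],"turn":[0,0,0,0,0]}' >/dev/null
python3 -m inch '{"slide":[[-0.8,0,0],[-0.4,0,0],[0,0,0],[0,0,0],[0,0,0]],"turn":[0,0,0,0,0]}'
python3 - <<'E'
from h import *
c=cam('top');b=save('top','t6.png')[:,:,::-1];hsv=cv2.cvtColor(np.ascontiguousarray(b),cv2.COLOR_BGR2HSV)
def rect(m,z,u0,u1,v0,v1,n):
    q=np.zeros_like(m);q[v0:v1,u0:u1]=m[v0:v1,u0:u1];ks=cv2.findContours(q,0,1)[0]
    if not ks: print(n,'none');return
    k=max(ks,key=cv2.contourArea);print(n,cv2.minAreaRect(ray('top',k[:,0],z,c)[:,:2].astype(np.float32)))
rect(cv2.inRange(hsv,(45,60,30),(90,255,255)),.036,140,260,200,310,'green')
rect(cv2.inRange(hsv,(100,80,120),(120,255,255)),.042,420,460,220,268,'blue')
w=cv2.inRange(hsv,(0,0,165),(179,60,255));rect(w,.02,160,225,195,245,'handle')
print(ctrl.get_state()['force'])
E
```

```text
time_s: 18.17
position: [0.5527, 0.2012, 0.0795]
tcp_rot: [[0.117, 0.993, -0.002], [0.993, -0.117, -0.001], [-0.001, -0.002, -1.0]]
force: [0.3, 0.7, -0.5]
grip_width: 0.0234
gripper_force: 0.0
time_s: 19.42
position: [0.5291, -0.0046, 0.1829]
tcp_rot: [[0.117, 0.993, -0.0], [0.993, -0.117, 0.001], [0.0, -0.0, -1.0]]
force: [0.4, 0.5, -0.3]
grip_width: 0.0239
gripper_force: 0.0
green ((0.4799591600894928, 0.2102920413017273), (0.05097966641187668, 0.07100007683038712), 83.4636459350586)
blue ((0.5158788561820984, -0.23841704428195953), (0.05115165188908577, 0.07131708413362503), 83.37024688720703)
handle ((0.5320174694061279, 0.21942934393882751), (0.05866450443863869, 0.09315275400876999), 1.588356852531433)
[ 1.41446754 -0.48751948 -0.51229069]
```

```bash
python3 -c "
from station import ctrl
print(ctrl.sign_off())"
```

```text
the job is handed in; nothing more can be done
None
```

I handed the job in at about 19.5 s: the orange module lies contacts up on the grey pad, about 3 mm from its centre in the top camera, the blue module has not moved, and the gripper is clear; no verdict was returned.

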